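Free the photometer hood, shut it and start the reading

ROBOT

A 6-joint arm with a two-finger parallel gripper is mounted at the origin on the work surface. World frame = base frame: x ahead of the robot, y to its left, z up, the work surface at z = 0. Lengths are in m, angles in rad, forces in N, time in s.
With the tool pointing down it reaches from about 0.35 to 0.775 m from the base axis. Payload 7.3 kg.
Tool frame: the origin (TCP) lies midway between the tips of the shut fingers; the grasp point (between the pads) lies 19 mm behind it (grasp_offset is the distance from the TCP to the grasp point, in m); z points along the fingers, y is the line along which they close (so a half turn about z gives the same grasp; the last joint's range is limited). The gripper opens to 92 mm and grips with 3 to 60 N. Pads are 19 mm wide; open, the fingers measure 130 mm over their backs; the gripper's body (75 mm by 190 mm) begins 47 mm behind the grasp point.
Start: joints at [1.102, 0.342, 1.524, -0, 1.275, -0.146], TCP at [0.167, 0.498, 0.227] pointing down, gripper open.
Joint ranges: [-2.53, 2.53], [-0.77, 2.02], [0.04, 2.7], [-1, 4.14], [0.28, 2.66], [-3.11, 3.11]. Speed limits (rad/s): [2.57, 2.57, 3.14, 3.14, 3.14, 3.14].

INTERFACE

Orientations are given as a unit quaternion [x, y, z, w].
In Python, from bench import sense, grab_frame, sign_off, regions_of, grasp_offset gives the robot as it stands. The module is installed in compiled form; this text tells all that it offers.
- The arm moves only by the tool play_rows, never from a script. Its argument "steps" is a list that holds one entry, the list of rows, each a list of 6 numbers: the shift along the tool's x, y, z in units of 0.05 m (1.0 is 0.05 m), then the turn, a rotation vector about the tool's x, y, z in units of 0.5 rad (1.0 is 0.5 rad). In form: [[[dx, dy, dz, wx, wy, wz], ...]]. A call has 1 to 12 rows; each row shifts and turns the commanded pose from where the row before left it, along the tool's axes as they then stand; what a row does not reach is not made up. A row lasts 1/12 s, in which the tool goes at most 41.7 mm and 7.16 degrees, less where a joint would pass 70% of its speed; a pose out of reach is approached as far as the arm can. A call with a number of a shift or a turn outside -1 to 1 is refused whole. A call with a gripper value outside its range is refused whole. "grip" is the gripper command: -1 is fully open, 1 is shut, values between are in proportion, set as the call begins (left out, the last holds). The fingers move at their own pace and stop on an object; "grip_force" is the grip in N (left out, the last holds). Time passes only in rows, so rows that do not move let the fingers close. It gives the time, the measured TCP pose, the force, the opening and the grip force at its end, in the units of the state.
- sense(): the state, without advancing time (a new reading comes with each control period).
- grab_frame(name): name is "scene" or "top" or "wrist"; returns a dict with "image" (384x512x3 uint8, red, green, blue), "range_z" (384x512 float32, m along the optical axis (not along the pixel's ray), 0 where there is no reading), "fx", "fy", "cx", "cy" (pixels), "T" (4x4, takes a point from camera to world coordinates); the wrist camera has in their place "tool_from_camera" (4x4, takes a point from camera to tool coordinates, whose origin is the TCP and whose axes are the flange's). Camera axes: x right, y down, z forward; pixel columns grow to the right and rows downward; lengths in m; the calibration is good to about 2 mm. A picture is of the moment at which its call begins: read the wrist's pose just before it.
- sign_off(): hands the job in; it is judged then, once.
Trained networks look in the newest picture that a camera, given by its name, has taken for a name from the list of things; names that differ only in an ending like _2 or _b are one class to them, and where a whole thing is asked for, a point or a joint stands for the part that bears it (a point fixed in the world has none). Each returns a list of dicts, best first, with "p" (0 to 1); they miss things now and then, are a little off and sometimes report something else, mostly with a low value. They report only what shows in the picture. A call takes as long as a camera call.
- regions_of(camera, thing): "mask" (384x512 bool, what is visible of it) and "xy" ([column, row] in pixels, amid what is visible of it).
The state is a dict: "t": time; "joint_positions": joint angles; "dq": joint speeds; "effort": joint torques, N m; "eef_pos": TCP position; "ee_rot": TCP orientation; "contact_force": force on the tool from outside, world axes, zero at the start; "ft_torque": the same for the moment, N m; "opening": finger opening in m; "gripper_force": force on a finger pad.
Only numpy, scipy, OpenCV 4.12 (cv2) and the standard library are available. Lean on these libraries where they do the work, as an engineer would, in place of code of your own. Each camera call takes 0.05 s, during which the arm holds its last target. There are 200 camera calls.

TASK

A sample is in the well of the bench photometer: slide the hood fully home against its end block, then press the green button right down and let it come back up. The orange catch lever locks the hood on one side and frees it on the other, but it is unmarked and differs from one instrument to the next, so only gently trying the hood will tell: if it is held, never force it, but throw the lever over to its other side. Do not knock over or shift the bottle, jars, cap and beaker standing around.

Things in the scene. Friction and masses are not known exactly. Their poses are not given: they have to be found in the camera images.
- photometer: dark bench photometer, fixed. Origin: centre of its underside; x from its front (key panel, robot side) to its back, y to its left, z up. Housing 240 (x) x 360 (y) x 80 high, deck at z = 80. In this frame (mm): lever slot x 0, y -145; green button x -85, y 100; vial well x 0, y -30 (passes inside the hood); black cap near x 87, y 40 to 80
- end_block (a point): centre of the end block on the deck that the hood shuts against: 112 (photometer's x) x 20 (y) x 42 high, at x 0, y -90, z 101 in the photometer's frame; its top at z = 122
- hood (a joint): travel of the pale hood along the photometer's -y, m: 0 fully open (hood centre y = 75 mm), 0.105 fully home (y = -30, edge on the end block); starts at 0 to 0.006. Friction about 1.5 N; stays where left. If the catch holds it, it stops rigidly at about 0.014; once past 0.03 it is free all the way
- hood_fin (a point): centre of the black upright fin in the middle of the hood's roof, for pushing: 70 (photometer's x) x 12 (y) x 34 high, top at z = 157 mm. The hood itself is 100 x 100 mm, its roof at z = 123 mm above the table
- lever (a joint): tilt of the catch lever about the photometer's y axis direction, rad: +0.5 leaning back (+x), -0.5 leaning to the front (-x). Over-centre: rests only at either end; pushed past upright it falls to the other by itself (0.5 N at the knob). One side locks the hood, the other frees it; which cannot be seen. Throw it while the hood is in its first 15 mm and not pushed
- lever_knob (a point): centre of the orange knob on the lever, 120 mm from the pivot (pivot at x 0, y -145, z 30 in the photometer's frame); knob 32 mm across, 34 long, ending 18 mm beyond this point, on a 12 mm steel rod. At rest this point is at x = +58 or -58, z = 135
- measure (a joint): green start button: 0 up, 0.006 m fully pressed; spring-loaded, fully down takes about 5 N
- measure_top (a point): centre of the top face of the green button (32 mm across, in a black collar 48 mm across); about 102 mm above the table when up
- blackcap_center (a point): centre of a loose black cap, 64 mm across, 40 high, on the photometer's deck at the back; leave it alone
- samplejar_center (a point): centre of a loose capped sample jar, 44 mm across, 85 high, standing in front of the photometer; leave it alone
- amberjar_center (a point): centre of a loose amber jar, 64 mm across, 100 high, standing behind the photometer; leave it alone
- reagent_center (a point): centre of a loose green reagent bottle, 80 mm across, 170 high, left of the photometer; leave it alone
- beaker_center (a point): centre of a loose clear beaker, 76 mm across, 90 high, to the right of the photometer; leave it alone

How it is judged:
By the outcome, as a careful person would: the job done as asked, in the order asked, and still so for the second after the job is handed in, with the robot touching nothing.
It also fails if it takes over 70 s, if anything falls off the work surface, if the arm or the gripper's body presses on something with over 40 N, if the wrist force passes 120 N, or if a joint passes its speed limit or range.

## Working session

There is one attempt and no reset: what is moved stays moved. The work goes in short steps, Python scripts to look and compute and a tool call to move; the robot and the scene stay as the last step left them, time stands still between calls to the robot, and variables do not carry over. Pictures are saved under pics/ and viewed, at most 10 in all, crops included, and the job is handed in when it is done.

Besides the shell and the picture viewer there is one more tool, called as name(argument=value, ...), one argument or row to a line, values as JSON. play_rows: Moves the arm, as the interface text tells. Shifts and turns lie within -1 to 1; 1 stands for 0.05 m of shift or 0.5 rad of turn. Its arguments: {"type":"object","properties":{"steps":{"type":"array"},"grip":{"type":"number"},"grip_force":{"type":"number"}},"required":["steps"]}

```bash
mkdir -p pics
cat > h.py <<'E'
import numpy as np, cv2
from bench import *
def pts(f,m):
    z=f["range_z"]; v,u=np.nonzero(m&(z>0)); d=z[v,u]
    P=np.c_[(u-f["cx"])/f["fx"]*d,(v-f["cy"])/f["fy"]*d,d,np.ones(len(d))]
    return (P@f["T"].T)[:,:3]
E
python3 - <<'E'
from h import *
ims=[]
for c in ["top","scene"]:
    f=grab_frame(c); ims.append(f["image"])
    for n in ["photometer","hood","hood_fin","lever_knob","measure_top","blackcap_center","samplejar_center","amberjar_center","reagent_center","beaker_center"]:
        for r in regions_of(c,n)[:1]:
            P=pts(f,r["mask"]); 
            if len(P): print(c,n,round(r["p"],2),r["xy"],np.median(P,0).round(3),np.percentile(P,2,0).round(3),np.percentile(P,98,0).round(3))
cv2.imwrite("pics/a.png",cv2.resize(np.vstack(ims)[:,:,::-1],None,fx=.78,fy=.78))
s=sense(); print(s["t"],s["eef_pos"],s["ee_rot"],s["opening"])
E
```

```text
top photometer 0.67 [237.4, 189.7] [0.566 0.023 0.082] [ 0.456 -0.142  0.066] [0.694 0.2   0.144]
top hood 0.57 [210.1, 181.0] [0.584 0.098 0.123] [0.537 0.051 0.096] [0.637 0.149 0.158]
top hood_fin 0.85 [210.2, 182.5] [0.584 0.099 0.123] [0.535 0.051 0.08 ] [0.637 0.157 0.158]
top blackcap_center 0.84 [214.0, 151.2] [0.669 0.089 0.116] [0.645 0.061 0.08 ] [0.697 0.116 0.122]
top samplejar_center 0.49 [233.5, 244.5] [0.408 0.041 0.085] [0.39  0.023 0.044] [0.427 0.061 0.088]
top amberjar_center 0.82 [222.3, 127.2] [0.756 0.074 0.097] [0.736 0.046 0.013] [0.793 0.103 0.104]
top reagent_center 0.84 [113.4, 207.0] [0.514 0.384 0.116] [0.482 0.362 0.019] [0.554 0.421 0.173]
top beaker_center 0.81 [380.6, 197.4] [ 0.555 -0.425  0.053] [ 0.517 -0.446  0.003] [ 0.585 -0.377  0.092]
scene photometer 0.68 [269.3, 212.6] [ 0.622 -0.005  0.08 ] [ 0.472 -0.154  0.019] [0.714 0.191 0.145]
scene hood 0.77 [297.0, 187.3] [0.607 0.092 0.122] [0.541 0.048 0.088] [0.643 0.146 0.157]
scene hood_fin 0.9 [298.2, 189.7] [0.607 0.093 0.122] [0.54  0.048 0.082] [0.644 0.151 0.157]
scene lever_knob 0.58 [226.7, 224.7] [ 0.63  -0.125  0.147] [ 0.615 -0.136  0.127] [ 0.638 -0.112  0.153]
scene blackcap_center 0.97 [313.3, 213.5] [0.684 0.081 0.114] [0.652 0.059 0.087] [0.706 0.115 0.12 ]
scene samplejar_center 0.7 [243.7, 169.2] [0.423 0.036 0.068] [0.398 0.021 0.031] [0.433 0.058 0.086]
scene amberjar_center 0.93 [329.3, 254.8] [0.782 0.062 0.077] [0.748 0.044 0.009] [0.802 0.098 0.102]
scene reagent_center 0.83 [366.2, 145.1] [0.539 0.382 0.095] [0.501 0.361 0.007] [0.563 0.424 0.171]
scene beaker_center 0.94 [107.4, 273.8] [ 0.542 -0.414  0.059] [ 0.519 -0.445  0.006] [ 0.589 -0.379  0.09 ]
1.1 [0.16651406 0.49790746 0.22672104] [1.60677988e-01 9.87006881e-01 1.81676213e-05 1.45840599e-05] 0.0913123460113354
```

View pics/a.png

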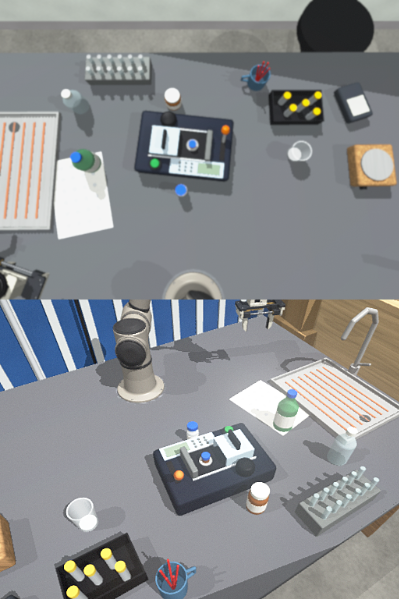

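The top view shows the photometer turned slightly clockwise, with the hood open on the left. The orange knob leans to the back at about (225,130) in the picture, and the sample jar stands in front. Next I'll fit the pose.

Run:
```python
from h import *
from scipy.optimize import minimize
f=grab_frame("top"); im=f["image"]; H=cv2.cvtColor(im,cv2.COLOR_RGB2HSV)
A=pts(f,np.ones(im.shape[:2],bool))
P=A[(A[:,0]>.4)&(A[:,0]<.74)&(A[:,1]>-.22)&(A[:,1]<.25)]
D=P[(P[:,2]>.07)&(P[:,2]<.09)]
D=D[~((D[:,0]<.44)&(abs(D[:,1]-.04)<.04))]; D=D[D[:,0]<.715]
r=cv2.minAreaRect(D[:,:2].astype(np.float32)); print(r)
F=P[(P[:,2]>.143)&(P[:,2]<.17)&(P[:,1]>0)]; print("fin",cv2.minAreaRect(F[:,:2].astype(np.float32)),len(F))
R=P[(P[:,2]>.118)&(P[:,2]<.128)&(P[:,1]>0.03)&(P[:,0]<.645)]; print("roof",cv2.minAreaRect(R[:,:2].astype(np.float32)))
for n,lo,hi in [("green",(45,120,60),(85,255,255)),("orange",(5,170,120),(18,255,255))]:
    Q=pts(f,cv2.inRange(H,lo,hi)>0); Q=Q[(Q[:,0]>.4)&(Q[:,0]<.74)&(abs(Q[:,1])<.22)]
    print(n,len(Q),Q.mean(0).round(4),Q.min(0).round(3),Q.max(0).round(3))
```

```text
((0.5796800851821899, 0.028727561235427856), (0.35905763506889343, 0.2392101287841797), 83.64873504638672)
fin ((0.5884078741073608, 0.10006462037563324), (0.012203403748571873, 0.07103286683559418), 83.76028442382812) 121
roof ((0.5888634920120239, 0.10042500495910645), (0.1002722829580307, 0.10127967596054077), 83.76837158203125)
green 124 [0.5074 0.1374 0.0999] [0.49  0.121 0.089] [0.525 0.156 0.106]
orange 86 [ 0.6205 -0.1212  0.1463] [ 0.607 -0.135  0.08 ] [ 0.652 -0.108  0.155]
```

play_rows(
  steps=[
    [[0,0,0,0,0,-0.212],[0,0,0,0,0,-0.212],[-0.46,-0.3,0,0,0,0],[-0.46,-0.3,0,0,0,0],[-0.46,-0.3,0,0,0,0],[-0.46,-0.3,0,0,0,0],[-0.46,-0.3,0,0,0,0],[-0.46,-0.3,0,0,0,0],[-0.46,-0.3,0,0,0,0],[-0.46,-0.3,0,0,0,0],[-0.46,-0.3,0,0,0,0],[-0.46,-0.3,0,0,0,0]],
  ],
  grip=1,
  grip_force=10,
)

```text
t: 2.15
eef_pos: [0.3795, 0.3224, 0.2269]
ee_rot: [0.055, 0.998, 0.0, 0.0]
contact_force: [0.2, 0.7, 0.3]
opening: 0.0163
gripper_force: 0.0
```

play_rows(
  steps=[
    [[-0.46,-0.3,0,0,0,0],[-0.46,-0.3,0,0,0,0],[-0.46,-0.3,0,0,0,0],[-0.46,-0.3,0,0,0,0],[-0.46,-0.3,0,0,0,0],[-0.46,-0.3,0,0,0,0],[-0.46,-0.3,0,0,0,0],[-0.46,-0.3,0,0,0,0],[-0.46,-0.3,0,0,0,0],[-0.3,-0.2,0,0,0,0],[0,0,0,0,0,0]],
  ],
)

```text
t: 3.07
eef_pos: [0.5855, 0.152, 0.2261]
ee_rot: [0.057, 0.998, -0.0, 0.0]
contact_force: [-0.4, -0.1, 0.5]
opening: 0.0003
gripper_force: 0.0
```

```bash
cat > p.py <<'E'
from h import *
from scipy.spatial.transform import Rotation as Ro
s=sense(); c,sn=.9939,.1106
d=np.array(s["eef_pos"])-[.580,.0287,0]
print("t",s["t"],"phot xyz mm",(1000*np.array([c*d[0]-sn*d[1],sn*d[0]+c*d[1],d[2]])).round(1))
F=s["contact_force"]; print("F phot",np.round([c*F[0]-sn*F[1],sn*F[0]+c*F[1],F[2]],2),"open",round(s["opening"],4))
print(Ro.from_quat(s["ee_rot"]).as_matrix().round(3).tolist())
E
python3 p.py
```

```text
t 3.0667 phot xyz mm [ -8.2 123.2 226.1]
F phot [-0.43 -0.16  0.51] open 0.0003
[[-0.994, 0.114, 0.001], [0.114, 0.994, -0.001], [-0.001, -0.001, -1.0]]
```

play_rows(
  steps=[
    [[-0.08,-0.1,0.4,0,0,0],[-0.08,-0.1,0.4,0,0,0],[0,-0.1,0.4,0,0,0],[0,-0.06,0.36,0,0,0],[0,0,0.18,0,0,0],[0,0,0,0,0,0],[0,0,0,0,0,0]],
  ],
)

```text
t: 3.65
eef_pos: [0.589, 0.1365, 0.1401]
ee_rot: [0.055, 0.998, 0.0, -0.0]
contact_force: [-0.1, -0.1, 0.1]
opening: 0.0007
gripper_force: 0.0
```

```bash
python3 p.py
```

```text
t 3.65 phot xyz mm [ -3.  108.2 140.1]
F phot [-0.06 -0.12  0.07] open 0.0007
[[-0.994, 0.11, 0.0], [0.11, 0.994, 0.0], [0.0, 0.0, -1.0]]
```

play_rows(
  steps=[
    [[0,-0.04,0,0,0,0],[0,-0.04,0,0,0,0],[0,-0.04,0,0,0,0],[0,-0.04,0,0,0,0],[0,-0.04,0,0,0,0],[0,0,0,0,0,0]],
  ],
)

```text
t: 4.15
eef_pos: [0.588, 0.1256, 0.14]
ee_rot: [0.056, 0.998, 0.0, 0.0]
contact_force: [0.4, 0.1, -0.0]
opening: 0.0005
gripper_force: 0.0
```

play_rows(
  steps=[
    [[0,-0.04,0,0,0,0],[0,-0.04,0,0,0,0],[0,-0.04,0,0,0,0]],
  ],
)

```text
t: 4.4
eef_pos: [0.5874, 0.1202, 0.1398]
ee_rot: [0.055, 0.998, 0.0, 0.0]
contact_force: [-1.0, 0.8, 0.2]
opening: 0.0002
gripper_force: 0.9
```

play_rows(
  steps=[
    [[0,-0.03,0,0,0,0],[0,-0.03,0,0,0,0]],
  ],
)

```text
t: 4.57
eef_pos: [0.587, 0.117, 0.1398]
ee_rot: [0.055, 0.998, 0.0, 0.0]
contact_force: [-0.3, 1.1, 1.3]
opening: 0.0001
gripper_force: 0.9
```

play_rows(
  steps=[
    [[0,-0.03,0,0,0,0],[0,-0.02,0,0,0,0],[0,0,0,0,0,0]],
  ],
)

```text
t: 4.82
eef_pos: [0.5867, 0.1143, 0.1397]
ee_rot: [0.055, 0.998, -0.0, 0.0]
contact_force: [0.1, 1.4, 0.1]
opening: 0.0001
gripper_force: 0.3
```

```bash
python3 p.py
```

```text
t 4.8167 phot xyz mm [ -2.8  85.8 139.7]
F phot [-0.02  1.4   0.11] open 0.0001
[[-0.994, 0.111, 0.0], [0.111, 0.994, -0.0], [-0.0, -0.0, -1.0]]
```

play_rows(
  steps=[
    [[0,-0.03,0,0,0,0],[0,0,0,0,0,0]],
  ],
)

```text
t: 4.98
eef_pos: [0.5866, 0.1133, 0.1398]
ee_rot: [0.055, 0.998, 0.0, 0.0]
contact_force: [0.3, 2.4, 0.6]
opening: 0.0001
gripper_force: 1.1
```

play_rows(
  steps=[
    [[0,-0.02,0,0,0,0],[0,0,0,0,0,0]],
  ],
)

```text
t: 5.15
eef_pos: [0.5866, 0.1131, 0.1398]
ee_rot: [0.055, 0.998, 0.001, 0.0]
contact_force: [0.6, 6.0, 0.1]
opening: 0.0008
gripper_force: 3.0
```

Held by the catch: the force rises to 6 N at about 14 mm. I'll back off and go round behind the lever.

play_rows(
  steps=[
    [[0,0.15,0,0,0,0],[0,0.15,0,0,0,0],[0,0.1,-0.3,0,0,0],[0,0,-0.5,0,0,0],[0,0,-0.5,0,0,0],[0,0,0,0,0,0]],
  ],
)

```text
t: 5.65
eef_pos: [0.5909, 0.1327, 0.2098]
ee_rot: [0.055, 0.998, 0.0, 0.004]
contact_force: [0.1, -0.7, 1.4]
opening: 0.0003
gripper_force: 0.0
```

play_rows(
  steps=[
    [[-0.2,-0.45,0,0,0,0],[-0.2,-0.45,0,0,0,0],[-0.2,-0.45,0,0,0,0],[-0.2,-0.45,0,0,0,0],[-0.2,-0.45,0,0,0,0],[-0.2,-0.45,0,0,0,0],[-0.2,-0.45,0,0,0,0],[-0.2,-0.45,0,0,0,0],[-0.2,-0.45,0,0,0,0],[-0.2,-0.45,0,0,0,0],[-0.2,-0.45,0,0,0,0],[0,0,0,0,0,0]],
  ],
)

```text
t: 6.65
eef_pos: [0.6711, -0.1307, 0.2033]
ee_rot: [0.057, 0.998, -0.001, -0.0]
contact_force: [-0.3, -1.1, -0.4]
opening: 0.0004
gripper_force: 0.0
```

```bash
python3 p.py
```

```text
t 6.65 phot xyz mm [ 108.2 -148.3  203.3]
F phot [-0.22 -1.1  -0.4 ] open 0.0004
[[-0.993, 0.114, -0.001], [0.114, 0.993, -0.002], [0.001, -0.002, -1.0]]
```

play_rows(
  steps=[
    [[0,0.03,0.5,0,0,0],[0,0.03,0.5,0,0,0],[0,0,0.46,0,0,0],[0,0,0,0,0,0],[0.2,0,0,0,0,0],[0.2,0,0,0,0,0],[0.2,0,0,0,0,0]],
  ],
)

```text
t: 7.23
eef_pos: [0.6414, -0.1193, 0.1327]
ee_rot: [0.055, 0.998, -0.0, 0.001]
contact_force: [0.9, 0.2, 0.4]
opening: 0.0004
gripper_force: 0.4
```

play_rows(
  steps=[
    [[0.15,0,0,0,0,0],[0.15,0,0,0,0,0],[0.15,0,0,0,0,0],[0.15,0,0,0,0,0],[0.15,0,0,0,0,0]],
  ],
)

```text
t: 7.65
eef_pos: [0.6036, -0.1154, 0.1323]
ee_rot: [0.055, 0.998, -0.0, 0.0]
contact_force: [0.8, -0.4, 0.7]
opening: 0.0006
gripper_force: 0.1
```

```bash
python3 p.py
```

```text
t 7.65 phot xyz mm [  39.4 -140.7  132.3]
F phot [ 0.83 -0.32  0.7 ] open 0.0006
[[-0.994, 0.11, 0.001], [0.11, 0.994, -0.0], [-0.001, -0.0, -1.0]]
```

Go on to about x = 0, then retreat back and rise.

play_rows(
  steps=[
    [[0.15,-0.03,0,0,0,0],[0.15,0,0,0,0,0],[0.15,0,0,0,0,0],[0.15,0,0,0,0,0],[0.15,0,0,0,0,0],[0,0,0,0,0,0],[-0.2,0,0,0,0,0],[-0.3,0,-0.3,0,0,0],[0,0,-0.6,0,0,0],[0,0,-0.6,0,0,0],[0,0,0,0,0,0]],
  ],
)

```text
t: 8.57
eef_pos: [0.5942, -0.1167, 0.2129]
ee_rot: [0.055, 0.998, -0.001, 0.005]
contact_force: [1.4, 0.0, 0.8]
opening: 0.0005
gripper_force: 0.0
```

```bash
python3 p.py
python3 - <<'E'
from h import *
f=grab_frame("scene"); cv2.imwrite("pics/b.png",cv2.resize(f["image"][150:320,150:370,::-1],None,fx=2.5,fy=2.5))
E
```

```text
t 8.5667 phot xyz mm [  30.2 -142.9  212.9]
F phot [1.37 0.18 0.8 ] open 0.0005
[[-0.994, 0.11, 0.01], [0.11, 0.994, -0.003], [-0.011, -0.002, -1.0]]
```

View pics/b.png

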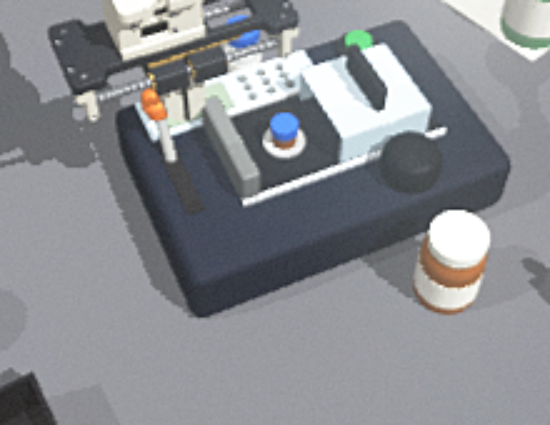

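The lever now leans to the front, with the knob at about (152,105). I'll go back to the hood.

play_rows(
  steps=[
    [[0.055,0.45,0,0,0,0],[0.055,0.45,0,0,0,0],[0.055,0.45,0,0,0,0],[0.055,0.45,0,0,0,0],[0.055,0.45,0,0,0,0],[0.055,0.45,0,0,0,0],[0.055,0.45,0,0,0,0],[0.055,0.45,0,0,0,0],[0.055,0.45,0,0,0,0],[0.055,0.45,0,0,0,0],[0.055,0.45,0,0,0,0],[0,0,0,0,0,0]],
  ],
)

```text
t: 9.62
eef_pos: [0.5877, 0.1373, 0.2054]
ee_rot: [0.054, 0.999, 0.001, -0.001]
contact_force: [-1.2, -0.8, -0.7]
opening: 0.0003
gripper_force: 0.0
```

play_rows(
  steps=[
    [[0,0,0,0,0,0],[0,0,0.5,0,0,0],[0,0,0.5,0,0,0],[0,0,0.44,0,0,0],[0,0,0,0,0,0],[0,0,0,0,0,0]],
  ],
)

```text
t: 10.12
eef_pos: [0.5879, 0.1324, 0.1336]
ee_rot: [0.056, 0.998, -0.0, -0.002]
contact_force: [0.6, -0.5, 0.2]
opening: 0.0002
gripper_force: 0.0
```

```bash
python3 p.py
```

```text
t 10.1167 phot xyz mm [ -3.6 104.  133.6]
F phot [ 0.68 -0.38  0.19] open 0.0002
[[-0.994, 0.112, -0.003], [0.112, 0.994, -0.0], [0.003, -0.001, -1.0]]
```

play_rows(
  steps=[
    [[0,-0.1,-0.02,0,0,0],[0,-0.1,-0.02,0,0,0],[0,-0.1,-0.02,0,0,0],[0,-0.05,0,0,0,0],[0,-0.03,0,0,0,0],[0,-0.03,0,0,0,0],[0,-0.03,0,0,0,0]],
  ],
)

```text
t: 10.7
eef_pos: [0.5864, 0.1118, 0.1382]
ee_rot: [0.055, 0.998, 0.0, 0.001]
contact_force: [0.8, 1.8, 1.7]
opening: 0.0004
gripper_force: 0.9
```

play_rows(
  steps=[
    [[0,-0.03,0,0,0,0],[0,-0.03,0,0,0,0],[0,-0.03,0,0,0,0]],
  ],
)

```text
t: 10.95
eef_pos: [0.5857, 0.1073, 0.1378]
ee_rot: [0.055, 0.998, 0.0, 0.0]
contact_force: [1.0, 1.2, 1.6]
opening: 0.0009
gripper_force: 0.9
```

```bash
python3 p.py
```

```text
t 10.95 phot xyz mm [ -3.   78.8 137.8]
F phot [0.9  1.34 1.56] open 0.0009
[[-0.994, 0.11, 0.0], [0.11, 0.994, 0.0], [-0.0, 0.0, -1.0]]
```

Free now. Driving on toward home (about y = -6).

play_rows(
  steps=[
    [[0,-0.12,0,0,0,0],[0,-0.12,0,0,0,0],[0,-0.12,0,0,0,0],[0,-0.12,0,0,0,0],[0,-0.12,0,0,0,0],[0,-0.12,0,0,0,0],[0,-0.12,0,0,0,0],[0,-0.12,0,0,0,0],[0,-0.12,0,0,0,0],[0,-0.12,0,0,0,0],[0,-0.12,0,0,0,0],[0,-0.06,0,0,0,0]],
  ],
)

```text
t: 11.95
eef_pos: [0.5778, 0.0376, 0.1376]
ee_rot: [0.056, 0.998, -0.0, -0.0]
contact_force: [0.2, 1.1, 1.8]
opening: 0.0008
gripper_force: 1.1
```

play_rows(
  steps=[
    [[0,-0.05,0,0,0,0],[0,-0.05,0,0,0,0],[0,-0.05,0,0,0,0],[0,-0.04,0,0,0,0],[0,0,0,0,0,0]],
  ],
)

```text
t: 12.37
eef_pos: [0.5768, 0.0287, 0.1376]
ee_rot: [0.055, 0.998, -0.0, -0.0]
contact_force: [0.4, 0.2, -0.3]
opening: 0.0007
gripper_force: 0.0
```

```bash
python3 p.py
```

```text
t 12.3667 phot xyz mm [ -3.2  -0.4 137.6]
F phot [ 0.4   0.28 -0.29] open 0.0007
[[-0.994, 0.111, -0.0], [0.111, 0.994, -0.0], [0.0, -0.0, -1.0]]
```

play_rows(
  steps=[
    [[0,-0.03,0,0,0,0],[0,-0.03,0,0,0,0],[0,-0.03,0,0,0,0],[0,-0.02,0,0,0,0],[0,0,0,0,0,0]],
  ],
)

```text
t: 12.78
eef_pos: [0.5762, 0.0235, 0.1376]
ee_rot: [0.055, 0.998, -0.0, -0.0]
contact_force: [0.3, 0.5, -0.5]
opening: 0.0004
gripper_force: 0.3
```

play_rows(
  steps=[
    [[0,-0.02,0,0,0,0],[0,0,0,0,0,0]],
  ],
)

```text
t: 12.95
eef_pos: [0.5762, 0.023, 0.1376]
ee_rot: [0.055, 0.998, 0.0, -0.0]
contact_force: [0.3, 3.7, -0.3]
opening: 0.0003
gripper_force: 1.5
```

play_rows(
  steps=[
    [[0,-0.02,0,0,0,0],[0,0,0,0,0,0]],
  ],
)

```text
t: 13.12
eef_pos: [0.5761, 0.0229, 0.1376]
ee_rot: [0.055, 0.998, 0.001, 0.0]
contact_force: [0.4, 7.6, -1.6]
opening: 0.0005
gripper_force: 3.5
```

```bash
python3 p.py
```

```text
t 13.1167 phot xyz mm [ -3.2  -6.2 137.6]
F phot [-0.45  7.61 -1.62] open 0.0005
[[-0.994, 0.111, 0.0], [0.111, 0.994, 0.002], [0.0, 0.002, -1.0]]
```

play_rows(
  steps=[
    [[0,0.15,0,0,0,0],[0,0.3,0,0,0,0],[0,0.3,-0.4,0,0,0],[0.3,0.3,-0.5,0,0,0],[0.3,0.3,-0.2,0,0,0],[0.3,0.2,0,0,0,0],[0.3,0.2,0,0,0,0],[0.3,0.2,0,0,0,0],[0,0,0,0,0,0],[0,0,0,0,0,0]],
  ],
)

```text
t: 13.95
eef_pos: [0.5124, 0.1271, 0.1932]
ee_rot: [0.055, 0.999, -0.0, 0.001]
contact_force: [1.0, 0.4, 0.4]
opening: 0.0006
gripper_force: 0.0
```

```bash
python3 p.py
python3 - <<'E'
from h import *
from scipy.spatial.transform import Rotation as Ro
s=sense(); M=np.eye(4); M[:3,:3]=Ro.from_quat(s["ee_rot"]).as_matrix(); M[:3,3]=s["eef_pos"]
for c in ["wrist","scene"]:
    f=grab_frame(c)
    if c=="wrist": f["T"]=M@f["tool_from_camera"]
    P=pts(f,np.ones((384,512),bool)); d=P-[.58,.0287,0]
    x=.9939*d[:,0]-.1106*d[:,1]; y=.1106*d[:,0]+.9939*d[:,1]; z=P[:,2]
    r=np.hypot(x+.085,y-.1); ok=z<.115
    for a,b in [(0,.014),(.018,.023),(.027,.035)]:
        q=z[ok&(r>a)&(r<b)]; print(c,a,len(q),np.percentile(q,[10,50,90]).round(4) if len(q) else "")
    q=(z>.143)&(z<.16)&(abs(x)<.03)&(abs(y+.03)<.04); print("fin",q.sum(),np.percentile(y[q],[2,50,98]).round(4) if q.any() else "")
    h=cv2.cvtColor(f["image"],cv2.COLOR_RGB2HSV); g=pts(f,cv2.inRange(h,(45,120,60),(85,255,255))>0); g=g[(g[:,2]>.08)&(g[:,2]<.115)&(g[:,1]<.2)&(g[:,1]>.08)]
    print("green",len(g),np.median(g,0).round(4) if len(g) else "")
    cv2.imwrite(f"pics/c_{c}.png",f["image"][:,:,::-1])
E
```

```text
t 13.95 phot xyz mm [-78.1  90.3 193.2]
F phot [0.96 0.52 0.4 ] open 0.0006
[[-0.994, 0.109, 0.001], [0.109, 0.994, -0.001], [-0.001, -0.001, -1.0]]
wrist 0 780 [0.1003 0.102  0.1029]
wrist 0.018 704 [0.0802 0.0918 0.0928]
wrist 0.027 1719 [0.063  0.0797 0.0817]
fin 601 [-0.0348 -0.0258 -0.0236]
green 936 [0.508  0.1375 0.1019]
scene 0 53 [0.0998 0.1012 0.103 ]
scene 0.018 55 [0.0854 0.0911 0.0937]
scene 0.027 92 [0.078  0.0799 0.0856]
fin 119 [-0.0361 -0.0328 -0.0246]
green 59 [0.5101 0.1364 0.1013]
```

View pics/c_wrist.png

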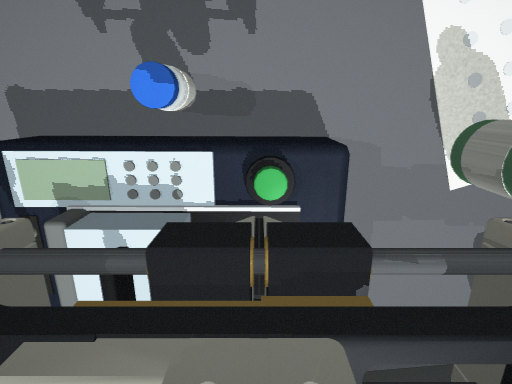

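The wrist view shows the green button at (270,184) with its collar at z ≈ 92 mm, below the pressed height of 96 mm, so closed fingers fit. The fin spans y = -36 to -24 mm, so the hood is home. Now pressing the button.

play_rows(
  steps=[
    [[0.07,0.1,0.3,0,0,0],[0.07,0.09,0.4,0,0,0],[0,0,0.4,0,0,0],[0,0,0.4,0,0,0],[0,0,0.18,0,0,0],[0,0,0,0,0,0],[0,0,0,0,0,0]],
  ],
)

```text
t: 14.63
eef_pos: [0.507, 0.1367, 0.1088]
ee_rot: [0.056, 0.998, -0.0, -0.0]
contact_force: [-0.5, -0.5, 0.2]
opening: 0.0007
gripper_force: 0.0
```

```bash
python3 p.py
```

```text
t 14.6333 phot xyz mm [-84.5  99.3 108.8]
F phot [-0.49 -0.57  0.22] open 0.0007
[[-0.994, 0.111, -0.0], [0.111, 0.994, -0.0], [0.0, -0.0, -1.0]]
```

play_rows(
  steps=[
    [[0,0,0.04,0,0,0],[0,0,0.04,0,0,0],[0,0,0.04,0,0,0],[0,0,0.04,0,0,0],[0,0,0.04,0,0,0],[0,0,0,0,0,0]],
  ],
)

```text
t: 15.13
eef_pos: [0.5069, 0.1371, 0.099]
ee_rot: [0.055, 0.998, 0.0, 0.001]
contact_force: [0.6, -0.8, 3.4]
opening: 0.0006
gripper_force: 1.6
```

play_rows(
  steps=[
    [[0,0,0.03,0,0,0],[0,0,0.02,0,0,0],[0,0,0,0,0,0]],
  ],
)

```text
t: 15.38
eef_pos: [0.5069, 0.1371, 0.0965]
ee_rot: [0.055, 0.998, 0.0, 0.001]
contact_force: [1.5, -0.2, 4.2]
opening: 0.0006
gripper_force: 2.3
```

play_rows(
  steps=[
    [[0,0,0.02,0,0,0],[0,0,0.01,0,0,0],[0,0,0,0,0,0]],
  ],
)

```text
t: 15.63
eef_pos: [0.507, 0.1371, 0.0961]
ee_rot: [0.055, 0.998, 0.0, 0.001]
contact_force: [-1.7, -1.1, 13.8]
opening: 0.0007
gripper_force: 6.6
```

play_rows(
  steps=[
    [[0,0,0.02,0,0,0],[0,0,0,0,0,0],[0,0,0,0,0,0]],
  ],
)

```text
t: 15.88
eef_pos: [0.507, 0.1372, 0.0959]
ee_rot: [0.055, 0.998, 0.0, 0.001]
contact_force: [-4.5, -1.3, 21.0]
opening: 0.0006
gripper_force: 10.3
```

Bottomed out: 6 mm down, 21 N. Release, rise and check.

play_rows(
  steps=[
    [[0,0,-0.15,0,0,0],[0,0,-0.3,0,0,0],[0,0,-0.5,0,0,0],[0,0,-0.6,0,0,0],[0,0,-0.6,0,0,0],[0.3,0.3,-0.3,0,0,0],[0.3,0.5,0,0,0,0],[0.3,0.5,0,0,0,0],[0,0,0,0,0,0],[0,0,0,0,0,0]],
  ],
)

```text
t: 16.72
eef_pos: [0.4679, 0.2076, 0.2158]
ee_rot: [0.054, 0.999, -0.0, -0.001]
contact_force: [-0.2, -0.2, -0.1]
opening: 0.0006
gripper_force: 0.0
```

```bash
python3 p.py
python3 - <<'E'
from h import *
for c in ["top","scene"]:
    f=grab_frame(c)
    P=pts(f,np.ones((384,512),bool)); d=P-[.58,.0287,0]
    x=.9939*d[:,0]-.1106*d[:,1]; y=.1106*d[:,0]+.9939*d[:,1]; z=P[:,2]
    q=(z>.143)&(z<.16)&(abs(x)<.03)&(abs(y+.03)<.04); print(c,"fin",q.sum(),np.percentile(y[q],[2,50,98]).round(4) if q.any() else "")
    q=(np.hypot(x+.085,y-.1)<.013)&(z<.12); print("button",q.sum(),np.median(z[q]) if q.any() else "")
    cv2.imwrite(f"pics/d_{c}.png",cv2.resize(f["image"][100:320,90:420,::-1],None,fx=2,fy=2))
E
```

```text
t 16.7167 phot xyz mm [-131.2  165.4  215.8]
F phot [-0.21 -0.22 -0.05] open 0.0006
[[-0.994, 0.108, -0.001], [0.108, 0.994, -0.0], [0.001, -0.001, -1.0]]
top fin 90 [-0.0358 -0.0299 -0.0241]
button 37 0.10139034877043906
scene fin 117 [-0.0361 -0.0323 -0.0246]
button 46 0.10156443603398546
```

View pics/d_scene.png

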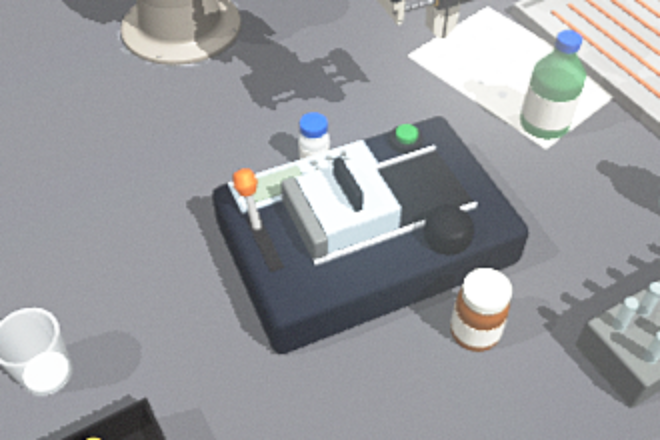

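The hood at (350,190) is home against the end block, and the button at (405,135) is back up at 101.5 mm. The jars, bottle, cap and beaker stand undisturbed, and the arm is clear.

```bash
python3 -c "from bench import *; print(sign_off())"
```

```text
the job is handed in; nothing more can be done
None
```

The job is done and handed in: the catch held the hood on a gentle try, so I threw the lever to the front, slid the hood fully home, and pressed the green button right down and let it come back up, leaving everything around it standing where it was.

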